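# Hang the L-shaped desk sign level on its stand

### The job

Take the white L-shaped sign out of its wooden block and hang it on the stud of the sign stand, by the one of its five holes that makes it hang level, seated behind the stud's head. The stud's height is set differently each time, so feel for it, and be gentle: never push hard against the stand or force the sign. Leave the other things on the desk as they are.

Things in the scene. Friction and masses are not known exactly. Their poses are not given: they have to be found in the camera images.
- sign_bar (a point): The sign: one uniform 8 mm white plate (0.20 to 0.31 kg), L-shaped, upright. Its top is a straight bar 200 mm long, 34 mm high, with five round 16 mm holes in a row. This point: middle of the bar (half its length, 17 mm below its top edge, mid-thickness). x through the plate, y along the bar, z up. The bar's top edge is 101 mm above the desk at the start.
- sign_panel (a point): The sign's panel, part of the same plate: 90 mm wide and 55 mm high, below the -y end of the bar and flush with that end (y = -100 to -10 mm from sign_bar), marked with a black down arrow on both faces. This point: the panel's centre, mid-thickness. Its lower edge stands in the block's groove, 12 mm above the desk.
- hole_1 (a point): Centre of the hole farthest from the panel's end, at y = +50 mm on the bar, 14 mm below the bar's top edge, mid-thickness. Axes as sign_bar.
- hole_2 (a point): Centre of the next hole, at y = +25 mm on the bar.
- hole_3 (a point): Centre of the middle hole, at y = 0 on the bar.
- hole_4 (a point): Centre of the next hole, at y = -25 mm on the bar.
- hole_5 (a point): Centre of the hole nearest the panel's end, at y = -50 mm on the bar; beyond it the plate is unpierced from y = -58 to -100 mm.
- stand: Sign stand, too heavy to move: dark foot disc 120 mm across, upright post, and a level steel stud that points along the stand's -x. Origin: on the desk, straight below the middle of the stud's neck; z up. The post is clamped at a different height each time: the stud's axis is 172 to 217 mm above the desk. Only the foot is reported, so feel for the stud's height, or look.
- stud_foot (a point): Same point and axes as stand. Along x the stud has: a head 13 mm across from -13.5 to -6.5 mm, tapered to 9 mm at its tip; a neck 8 mm across from -6.5 to 6.5, where the sign hangs; a flange 20 mm across from 6.5 to 9.5; a stem 10 mm across back to the upright rod (16 mm across) at 46 mm. The rod's top is 11 mm above the stud's axis; nothing is higher.
- block: Heavy brown wooden block 62 x 120 x 30 mm that holds the sign; origin at the centre of its underside. Groove along its y, 10 mm wide, 96 mm long and 18 mm deep, in which the sign's panel stands; lift the sign straight up.
- memo_tray: Bystander: black memo tray 105 x 125 x 34 mm in front of the stand's foot, origin at the centre of its underside.
- sticky_notes: Bystander: pad of sticky notes 76 x 76 x 23 mm, origin at the centre of its underside.
- glue_stick: Bystander: standing glue stick 27 mm across, 90 mm high, origin at the centre of its underside.
- calculator: Bystander: calculator 132 x 78 x 17 mm, origin at the centre of its underside.
- binder_clip: Bystander: binder clip 38 x 28 x 50 mm, origin at the centre of its underside.
Things that resemble listed ones, but are neither listed nor needed, are in the scene too. Of the things like the block, leave any that is yellow; of the rest the larger one is meant. What is shaped like the stand but green is not meant.

How it is judged:
On the way, in this order (a step that is already met when the one before it is completed fails the run):
1. the sign is lifted clear of its block (height (world z) of sign_bar above 0.12 m and contact force between sign and block below 0.01 N), for 0.2 s.
2. one of the sign's holes is on the stud's neck and the stand takes weight (((horizontal distance between hole_1 and stand below 0.008 m and x of hole_1 in the frame of stand above -0.0045 m) or (horizontal distance between hole_2 and stand below 0.008 m and x of hole_2 in the frame of stand above -0.0045 m) or (horizontal distance between hole_3 and stand below 0.008 m and x of hole_3 in the frame of stand above -0.0045 m) or (horizontal distance between hole_4 and stand below 0.008 m and x of hole_4 in the frame of stand above -0.0045 m) or (horizontal distance between hole_5 and stand below 0.008 m and x of hole_5 in the frame of stand above -0.0045 m)) and height (world z) of sign_bar above 0.15 m and contact force between sign and stand above 1 N), for 0.2 s.
At the end, for the whole second after the job is handed in: The sign hangs released and at rest from the stand, one of its holes on the stud's neck (its centre within 8 mm of the neck's middle seen from above, and no more than 4.5 mm towards the head), its bar higher than 150 mm, level and plumb within 0.1 rad (6 degrees) (all of step 2 and angle between sign_bar's own z axis and vertical below 0.1 rad and contact force between sign and the arm below 0.01 N and contact force between sign and the fingers below 0.01 N and linear speed of sign below 0.03 m/s and angular speed of sign below 0.3 rad/s); the robot touches nothing.
It fails at once if the sign is pressed against the stand with more than 20 N (contact force between sign and stand above 20 N).
It fails at once if the robot presses on the stand with more than 25 N (contact force between any of the fingers, the arm and stand above 25 N).
It fails at once if a bystander is moved more than 20 mm (distance of any of memo_tray, sticky_notes, glue_stick, calculator, binder_clip from where it was at the start of the episode above 0.02 m).
It also fails if it takes over 64 s, if anything falls off the work surface, if the arm or the gripper's body presses on something with over 40 N, if the wrist force passes 120 N, or if a joint passes its speed limit or range.

### The arm

A 7-joint arm with a two-finger parallel gripper is mounted at the origin on a cart in front of the work surface, level with it; the furniture and walls round the work are solid. World frame = base frame: x ahead of the robot, y to its left, z up, the work surface at z = 0. Lengths are in m, angles in rad, forces in N, time in s.
With the tool pointing down it reaches from about 0.425 to 0.875 m from the base axis. Payload 8.4 kg.
Tool frame: the origin (TCP) lies at the centre of the arm's flange, where the gripper is bolted on; the fingertips stand 173 mm ahead of it and the grasp point (between the pads) lies 155 mm ahead of it; z points along the fingers, y is the line along which they close (so a half turn about z gives the same grasp; the last joint's range is limited). The gripper opens to 85 mm and grips with 20 to 120 N. Pads are 22 mm wide; open, the fingers measure 114 mm over their backs; the gripper's body (76 mm by 85 mm) begins 54 mm behind the grasp point. The pads swing forward as they close: fully open they stand 13 mm farther back than shut.
Start: joints at [-1.286, 0.333, 0.04, 1.465, -0.013, 1.343, -0.059], TCP at [0.243, 0.603, 0.405] pointing down, gripper open.
Joint ranges: [-2.58, 2.58], [-0.38, 2.09], [-1.3, 1.39], [0.25, 2.4], [-1.5, 4.64], [0.08, 2.09], [-2.65, 2.65]. Speed limits (rad/s): [2.22, 2.22, 2.79, 2.79, 3.14, 3.14, 3.14].

### API

Orientations are given as [roll, pitch, yaw] about the fixed x, y, z axes, in that order (R = Rz(yaw) Ry(pitch) Rx(roll)).
In Python, from cell import readout, grab_frame, r gives the robot as it stands.
- The arm moves only by the tool step_arm, never from a script. Its argument "deltas" is text: rows parted by semicolons, each of 5 numbers parted by spaces: the opening, from -1 (shut) to 1 (fully open), so that 0 is half open, then the shift along the tool's x, y, z normalised to -1 to 1, where 1 is 0.2 m, then the turn about the tool's z normalised to -1 to 1, where 1 is pi/2 rad. In form: claw x y z twist; .... A call has 1 to 10 rows; each row is the pose to reach, as a shift and turn from the pose commanded when the call began, along the tool's axes at that moment; what a row does not reach only later rows make up. A row lasts 1/8 s, in which the tool goes at most 62.5 mm and 10.7 degrees, less where a joint would pass 70% of its speed; a pose out of reach is approached as far as the arm can. A call with a number of a shift or a turn outside -1 to 1 is refused whole. A call with a gripper value outside its range is refused whole. The fingers move at their own pace and stop on an object; "squeeze" is the grip in N (left out, the last holds). Time passes only in rows, so rows that repeat a pose let the fingers close. It gives the time, the measured TCP pose, the force, the opening and the grip force at its end, in the units of the state.
- readout.get_state(): the state, without advancing time (a new reading comes with each control period).
- grab_frame(name): name is "scene" or "top"; returns a dict with "frame" (420x560x3 uint8, red, green, blue), "range_z" (420x560 float32, m along the optical axis (not along the pixel's ray), 0 where there is no reading), "camera_matrix" (3x3 intrinsics, pixels), "k1" (the pictures are not rectified: a ray, as slopes to the right and down, at radius r is drawn at 1 + k1 r^2 times it, then the intrinsics apply), "extrinsics" (4x4, takes a point from world to camera coordinates). Camera axes: x right, y up, looking along -z (the intrinsics and any distortion apply to the point x, -y, -z); pixel columns grow to the right and rows downward; lengths in m; the calibration is good to about 2 mm. A picture is of the moment at which its call begins.
- r.job_done(): hands the job in; it is judged then, once.
The state is a dict: "t": time; "joint_pos": joint angles; "joint_velocities": joint speeds; "joint_torque": joint torques, N m; "ee_pos": TCP position; "orientation": TCP orientation; "force": force on the tool from outside, world axes, zero at the start; "torque": the same for the moment, N m; "opening": finger opening in m; "grip_force": force on a finger pad.
Only numpy, scipy, OpenCV 4.12 (cv2) and the standard library are available. Lean on these libraries where they do the work, as an engineer would, in place of code of your own. Each camera call takes 0.05 s, during which the arm holds its last target. There are 200 camera calls.

## Working session

There is one attempt and no reset: what is moved stays moved. The work goes in short steps, Python scripts to look and compute and a tool call to move; the robot and the scene stay as the last step left them, time stands still between calls to the robot, and variables do not carry over. Pictures are saved under pics/ and viewed, at most 10 in all, crops included, and the job is handed in when it is done.

Besides the shell and the picture viewer there is one more tool, called after "Emit:" by a JSON object that holds its "method" and its "body". step_arm: Moves the arm, as the interface text tells. Scaled input: -1 to 1 covers 0.2 m each way for a shift and pi/2 rad each way for a turn. Its arguments: {"type":"object","properties":{"deltas":{"type":"string"},"squeeze":{"type":"number"}},"required":["deltas"]}

```bash
mkdir -p pics
cat > h.py <<'E'
import numpy as np, cv2
from cell import readout, grab_frame, r
def pts(f):
    K=np.array(f["camera_matrix"]);T=np.array(f["extrinsics"]);k=f["k1"];d=f["range_z"]
    h,w=d.shape;u,v=np.meshgrid(np.arange(w),np.arange(h))
    P=cv2.undistortPoints(np.stack([u,v],-1).reshape(-1,1,2).astype(float),K,np.array([k,0,0,0,0.]))[:,0].reshape(h,w,2)
    c=np.stack([P[...,0]*d,-P[...,1]*d,-d],-1)
    return (c-T[:3,3])@T[:3,:3]
def save(n,im): cv2.imwrite("pics/"+n,cv2.cvtColor(im,cv2.COLOR_RGB2BGR))
E
python3 - <<'E'
from h import *
for n in("scene","top"):
    f=grab_frame(n);save(n+"0.png",f["frame"]);np.savez(n+"0.npz",p=pts(f),im=f["frame"],d=f["range_z"])
    T=np.array(f["extrinsics"]);print(n,-T[:3,:3].T@T[:3,3],T[:3,:3].round(2).tolist(),f["camera_matrix"],f["k1"])
print(readout.get_state())
E
```

```text
scene [-0.23547529 -1.15251401  0.76670345] [[0.86, -0.51, -0.03], [0.23, 0.34, 0.91], [-0.46, -0.79, 0.41]] [[520.21341412   0.         274.69460092]
 [  0.         520.21341412 202.91493633]
 [  0.           0.           1.        ]] -0.1713902418171194
top [0.32775964 0.1412113  1.68136561] [[-0.02, -1.0, 0.01], [0.99, -0.02, 0.12], [-0.12, 0.02, 0.99]] [[430.12053064   0.         280.13628823]
 [  0.         430.12053064 216.47265532]
 [  0.           0.           1.        ]] -0.09521392457896613
{'t': 0.1, 'joint_pos': array([-1.28622127,  0.33383395,  0.03989568,  1.46620182, -0.01344235,
        1.34332168, -0.05848109]), 'joint_velocities': array([ 0.00027991, -0.00123546, -0.00043242, -0.0018062 , -0.00068971,
        0.00153262,  0.00123213]), 'joint_torque': array([ 5.40632362e-03, -6.60017467e+01,  1.37114961e+00, -4.06471825e+01,
        1.71617983e-02,  8.99284001e-03, -9.15557371e-05]), 'ee_pos': array([0.24332429, 0.60255428, 0.40390509]), 'orientation': array([-3.14009539e+00,  6.55750813e-05,  2.75778998e+00]), 'force': array([-0.07075223, -0.1786031 ,  0.50853941]), 'torque': array([0.03272435, 0.03810161, 0.01843204]), 'grip_force': 0.0, 'opening': 0.08542711391276453}
```

View pics/scene0.png

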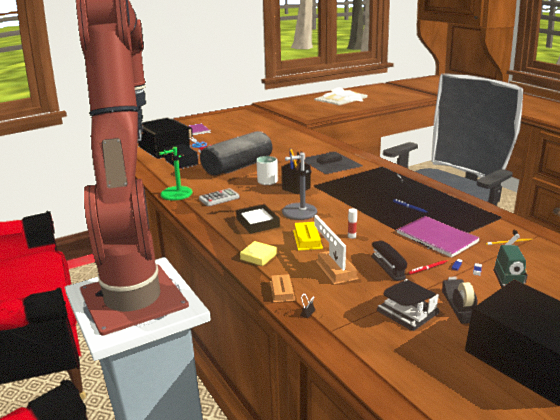

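View pics/top0.png

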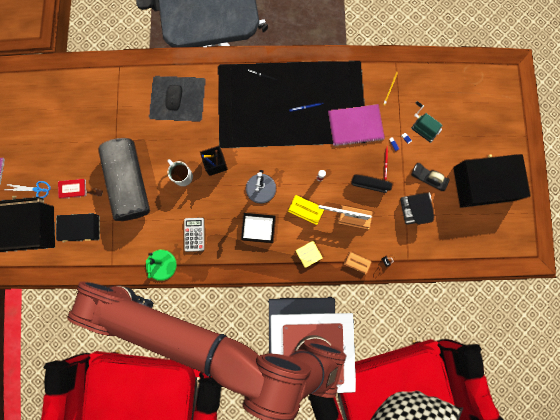

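Run:
```python
from h import *
A=np.load("scene0.npz");B=np.load("top0.npz")
c=np.hstack([cv2.resize(A["im"][140:310,230:390],None,fx=2.5,fy=2.5,interpolation=2),cv2.resize(B["im"][155:275,230:400],None,fx=2.35,fy=3.54,interpolation=2)[:425]])
save("crop0.png",c)
p=A["p"];im=A["im"].astype(int)
reg=np.zeros(im.shape[:2],bool);reg[205:285,305:360]=1
m=reg&(im.min(2)>150)&(p[...,2]>.035)&(p[...,2]<.13)
q=p[m];print("white scene",len(q),q.min(0),q.max(0))
n=q.mean(0);u,s,v=np.linalg.svd(q-n);print(n,v,s/len(q)**.5)
a=v[np.argmax(np.abs(v@[0,1,0])*1)] 
d=np.array([v[2][1],-v[2][0],0]);d/=np.linalg.norm(d);t=(q-n)@d;print("dir",d,"yaw",np.arctan2(d[1],d[0]),t.min(),t.max(),n+d*t.min(),n+d*t.max())
p=B["p"];im=B["im"].astype(int)
reg=np.zeros(im.shape[:2],bool);reg[195:235,310:380]=1
m=reg&(p[...,2]>.08)&(p[...,2]<.14);q=p[m];print("top bar",len(q),q.min(0),q.max(0),q.mean(0),np.linalg.svd(q-q.mean(0))[2][0])
for nm,P,R in(("scene",A["p"],(145,225,280,325)),("top",B["p"],(165,205,240,285))):
    w=P[R[0]:R[1],R[2]:R[3]].reshape(-1,3)
    for lo,hi in((.008,.03),(.06,.14),(.14,.26)):
        q=w[(w[:,2]>lo)&(w[:,2]<hi)&(w[:,0]>.3)]
        if len(q):print(nm,lo,len(q),q.min(0).round(4),q.max(0).round(4),np.median(q,0).round(4),((q.min(0)+q.max(0))/2).round(4))
```

```text
white scene 405 [ 0.50903497 -0.22682573  0.0354074 ] [ 0.69809421 -0.02971073  0.10624368]
[ 0.56885184 -0.12541356  0.08541774] [[-0.71255497 -0.70160871  0.00326074]
 [ 0.66468168 -0.67652525 -0.31703605]
 [-0.22464123  0.22373827 -0.94840788]] [0.09027175 0.03374797 0.01496378]
dir [0.70568136 0.70852934 0.        ] yaw 0.7874119933895748 -0.11227000396465979 0.14930666328088277 [ 0.48962499 -0.20496015  0.08541774] [ 0.67421476 -0.01962541  0.08541774]
top bar 151 [ 0.51119084 -0.21882614  0.08084146] [ 0.56023441 -0.02971051  0.11088401] [ 0.53494229 -0.12468189  0.09915056] [-0.22263209 -0.97488467  0.00590204]
scene 0.008 743 [0.5841 0.1246 0.008 ] [1.1271 0.7179 0.03  ] [0.6696 0.2163 0.0155] [0.8556 0.4212 0.019 ]
scene 0.06 557 [ 0.5391 -0.0945  0.06  ] [0.8011 0.4194 0.1395] [0.7136 0.3415 0.0924] [0.6701 0.1624 0.0998]
scene 0.14 196 [0.5957 0.1724 0.1401] [0.7622 0.4025 0.2127] [0.6522 0.187  0.1715] [0.679  0.2875 0.1764]
top 0.008 574 [0.5813 0.1039 0.008 ] [0.737  0.2668 0.0287] [0.6382 0.1841 0.0132] [0.6591 0.1854 0.0184]
top 0.06 14 [0.6464 0.1764 0.0736] [0.6553 0.1893 0.1378] [0.648  0.1831 0.096 ] [0.6509 0.1828 0.1057]
top 0.14 94 [0.598  0.1755 0.1425] [0.6864 0.2001 0.2188] [0.6467 0.1887 0.2031] [0.6422 0.1878 0.1806]
```

View pics/crop0.png

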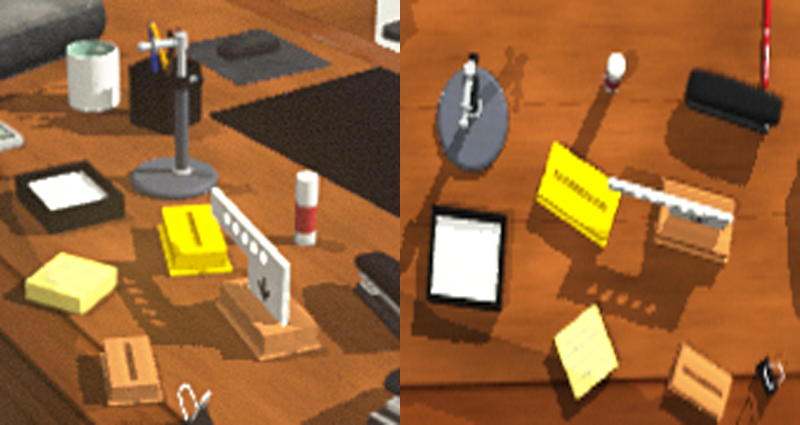

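The sign stands in the larger brown block (left panel of crop, 265,315). Of its rivals, the small brown block is at (130,370) and the yellow one at (195,240), both excluded by the text. The grey stand (180,110) is the one meant, not the green one. Its stud points towards the robot (tip at about 145,45).

Run:
```python
from h import *
for n,R in(("scene",(140,222,278,325)),("top",(163,208,240,285))):
    F=[grab_frame(n) for _ in range(8)]
    D=np.stack([f["range_z"] for f in F]);print(n,"depth noise",np.median(D[:,200:250,200:300].std(0)))
    g=dict(F[0]);g["range_z"]=np.median(D,0);p=pts(g);np.savez(n+"1.npz",p=p,im=np.mean([f["frame"] for f in F],0))
    w=p[R[0]:R[1],R[2]:R[3]].reshape(-1,3)
    ok=(np.hypot(w[:,0]-.645,w[:,1]-.187)<.08)
    q=w[ok&(w[:,2]>.15)];q=q[np.argsort(q[:,0])];print(len(q));print("\n".join(" ".join("%.3f"%c for c in x) for x in q[::max(1,len(q)//45)]))
    q=w[ok&(w[:,2]>.004)&(w[:,2]<.03)];o=cv2.minEnclosingCircle((q[:,:2]*1000).astype(np.float32));print("foot",o,np.median(q[:,2]))
```

```text
scene depth noise 0.0036130664
142
0.597 0.198 0.209
0.599 0.201 0.204
0.601 0.192 0.203
0.606 0.194 0.205
0.612 0.196 0.206
0.615 0.190 0.204
0.617 0.194 0.206
0.618 0.194 0.199
0.618 0.189 0.207
0.620 0.192 0.209
0.627 0.190 0.202
0.629 0.193 0.204
0.631 0.190 0.204
0.635 0.191 0.200
0.637 0.195 0.209
0.643 0.187 0.151
0.644 0.188 0.157
0.646 0.185 0.151
0.647 0.180 0.155
0.648 0.188 0.208
0.649 0.188 0.212
0.649 0.189 0.194
0.650 0.179 0.152
0.650 0.184 0.178
0.650 0.185 0.198
0.651 0.187 0.163
0.652 0.187 0.170
0.652 0.187 0.184
0.652 0.182 0.196
0.652 0.182 0.185
0.653 0.183 0.209
0.653 0.184 0.174
0.654 0.178 0.203
0.655 0.186 0.170
0.655 0.187 0.166
0.656 0.182 0.167
0.657 0.194 0.212
0.657 0.184 0.163
0.657 0.178 0.150
0.657 0.184 0.173
0.658 0.185 0.190
0.660 0.182 0.204
0.661 0.177 0.157
0.661 0.178 0.153
0.664 0.182 0.158
0.677 0.183 0.151
0.680 0.182 0.155
0.683 0.181 0.154
foot ((645.8142700195312, 187.82763671875), 79.57376861572266) 0.015863065062648618
top depth noise 0.003596332
87
0.598 0.193 0.200
0.598 0.196 0.200
0.598 0.200 0.200
0.600 0.196 0.208
0.600 0.193 0.
[... 865 characters left out ...]
54
0.651 0.182 0.203
0.651 0.176 0.151
0.651 0.192 0.203
0.652 0.185 0.214
0.652 0.188 0.213
0.653 0.181 0.210
0.653 0.192 0.211
0.653 0.183 0.160
0.653 0.183 0.175
0.654 0.176 0.155
0.654 0.180 0.153
0.655 0.198 0.152
0.656 0.185 0.213
0.656 0.181 0.212
0.656 0.192 0.213
0.656 0.188 0.211
0.657 0.179 0.156
0.658 0.197 0.156
0.658 0.176 0.154
0.659 0.181 0.212
0.660 0.185 0.211
0.660 0.192 0.211
0.660 0.188 0.210
0.661 0.179 0.155
0.662 0.176 0.152
0.663 0.185 0.212
0.663 0.188 0.212
0.665 0.179 0.154
0.680 0.183 0.154
0.680 0.179 0.152
0.680 0.186 0.153
0.684 0.183 0.154
0.684 0.179 0.151
0.684 0.186 0.151
foot ((647.0629272460938, 178.4177703857422), 69.76163482666016) 0.013116229006243159
```

```bash
cat >> h.py <<'E'
def go(target,yaw,st=None):
    st=st or readout.get_state();y=st["orientation"][2];p=st["ee_pos"]
    d=np.array(target)-p;c,s=np.cos(y),np.sin(y)
    sh=np.array([c*d[0]+s*d[1],s*d[0]-c*d[1],-d[2]])/.2
    tw=-((yaw-y+np.pi)%(2*np.pi)-np.pi)/(np.pi/2)
    print("shift",sh.round(4),"twist",round(tw,4))
E
python3 - <<'E'
from h import *
B=np.load("top1.npz");p=B["p"];A=np.load("scene1.npz")["p"]
def line(q,it=5):
    for _ in range(it):
        c=q.mean(0);v=np.linalg.svd(q[:,:2]-c[:2])[2][0];v=v*np.sign(v[np.argmax(abs(v))]);r=(q[:,:2]-c[:2])@[-v[1],v[0]];q=q[abs(r)<2.5*r.std()]
    return c,v,np.arctan2(v[1],v[0]),((q[:,:2]-c[:2])@v)
for n,P in(("top",p),("scene",A)):
    w=P.reshape(-1,3);near=np.hypot(w[:,0]-.635,w[:,1]-.19)<.05
    q=w[near&(w[:,2]>.196)&(w[:,0]<.648)];c,v,a,t=line(q);print(n,"stud",c,"yaw",a,t.min(),t.max(),c[:2]+v*t.min())
    q=w[near&(w[:,2]>.185)&(w[:,0]>.6475)];print("rod",q.mean(0),q.min(0),q.max(0))
    b=w[(w[:,2]>.075)&(w[:,2]<.125)&(w[:,0]>.48)&(w[:,0]<.6)&(w[:,1]<-.01)&(w[:,1]>-.24)]
    c,v,a,t=line(b);print(n,"bar",len(b),c,"ang",a,t.min(),t.max(),(c[:2]+v*(t.min()+t.max())/2),"zmax",np.percentile(b[:,2],[50,95]))
print(readout.get_state()["t"])
C=np.array([.535,-.1245]);a=-.222;sy=np.array([-np.sin(a),np.cos(a)])
g=C-.070*sy;print(g);go([*g,.36],a+np.pi/2);go([*g,.239],a+np.pi/2)
E
```

```text
top stud [0.62246726 0.19247864 0.20468099] yaw -0.1718573447115555 -0.025198077317993048 0.025280347358294795 [0.59764038 0.19678783]
rod [0.65552303 0.186642   0.21054323] [0.64918539 0.18131742 0.2030572 ] [0.66317906 0.19220483 0.21405213]
top bar 170 [ 0.53455425 -0.12561358  0.09640138] ang 1.3470995320337977 -0.09844504515243316 0.09812393192521396 [ 0.53451863 -0.12577013] zmax [0.10045114 0.10319831]
scene stud [0.62036461 0.19184727 0.20465994] yaw -0.19385385167967023 -0.02384421340265271 0.02795247795980338 [0.59696702 0.19644067]
rod [0.65397842 0.18437453 0.20153508] [0.64791395 0.17849397 0.18502905] [0.66142079 0.19407856 0.21284772]
scene bar 395 [ 0.53081307 -0.13416175  0.09158797] ang 1.3595670914173617 -0.09138077121398949 0.10892083009905747 [ 0.53265181 -0.12558665] zmax [0.09319262 0.10391995]
0.9
[ 0.51958733 -0.19278213]
shift [-2.7699 -3.1708  0.2237] twist 0.897
shift [-2.7699 -3.1708  0.8287] twist 0.897
```

Emit:
{"method": "step_arm", "body": {"deltas": "1 -0.32 -0.09 0 0; 1 -0.64 -0.18 0 0; 1 -0.958 -0.277 0 0; 1 -0.958 -0.277 0 0"}}

```text
t: 1.4
ee_pos: [0.4048, 0.4755, 0.4051]
orientation: [-3.141, 0.002, 2.75]
force: [0.6, 0.4, -0.3]
opening: 0.0856
grip_force: 0.0
```

Emit:
{"method": "step_arm", "body": {"deltas": "1 -0.26 -0.2 0 0; 1 -0.52 -0.4 0 0; 1 -0.78 -0.6 0 0; 1 -0.78 -0.6 0 0"}}

```text
t: 1.9
ee_pos: [0.5023, 0.3055, 0.4052]
orientation: [-3.141, 0.002, 2.751]
force: [-0.8, -0.7, -0.0]
opening: 0.0854
grip_force: 0.0
```

Emit:
{"method": "step_arm", "body": {"deltas": "1 -0.16 -0.27 0 0; 1 -0.32 -0.53 0 0; 1 -0.485 -0.8 0 0; 1 -0.485 -0.8 0 0"}}

```text
t: 2.4
ee_pos: [0.5306, 0.1209, 0.4053]
orientation: [-3.141, 0.001, 2.751]
force: [-0.8, -0.3, 1.0]
opening: 0.0851
grip_force: 0.0
```

Emit:
{"method": "step_arm", "body": {"deltas": "1 -0.09 -0.25 0 0; 1 -0.18 -0.5 0 0; 1 -0.276 -0.75 0 0; 1 -0.276 -0.75 0 0"}}

```text
t: 2.9
ee_pos: [0.5249, -0.0373, 0.4051]
orientation: [-3.141, 0.001, 2.753]
force: [0.6, 2.0, 0.5]
opening: 0.085
grip_force: 0.0
```

```bash
cat > g.py <<'E'
from h import *
C=np.array([.5345,-.1255]);a=-.224;sy=np.array([-np.sin(a),np.cos(a)]);g=C-.070*sy
st=readout.get_state();print(st["ee_pos"],st["orientation"],st["force"],g)
go([*g,.36],a+np.pi/2);go([*g,.239],a+np.pi/2)
E
python3 g.py
```

```text
[ 0.52490176 -0.0372692   0.40513105] [-3.14135793e+00  8.71736391e-04  2.75286676e+00] [0.60537255 1.98312139 0.54147291] [ 0.5189508  -0.19375117]
shift [-0.269  -0.7353  0.2257] twist 0.8951
shift [-0.269  -0.7353  0.8307] twist 0.8951
```

Emit:
{"method": "step_arm", "body": {"deltas": "1 -0.09 -0.24 0.1 0.115; 1 -0.18 -0.48 0.2 0.23; 1 -0.269 -0.735 0.226 0.345; 1 -0.269 -0.735 0.226 0.46; 1 -0.269 -0.735 0.226 0.575; 1 -0.269 -0.735 0.226 0.69; 1 -0.269 -0.735 0.226 0.8; 1 -0.269 -0.735 0.226 0.895; 1 -0.269 -0.735 0.226 0.895"}}

```text
t: 4.03
ee_pos: [0.521, -0.1886, 0.3594]
orientation: [-3.141, -0.0, 1.356]
force: [-0.3, 0.1, 0.7]
opening: 0.0854
grip_force: 0.0
```

```bash
python3 g.py; python3 -c "
from h import *
f=grab_frame('scene');save('pre.png',cv2.resize(f['frame'][130:330,220:420],None,fx=3,fy=3,interpolation=2))"
```

```text
[ 0.52096051 -0.18864713  0.35935263] [-3.14136834e+00 -4.12396463e-04  1.35587739e+00] [-0.31962743  0.12739366  0.65548107] [ 0.5189508  -0.19375117]
shift [-0.0271 -0.0044 -0.0032] twist 0.0058
shift [-0.0271 -0.0044  0.6018] twist 0.0058
```

View pics/pre.png

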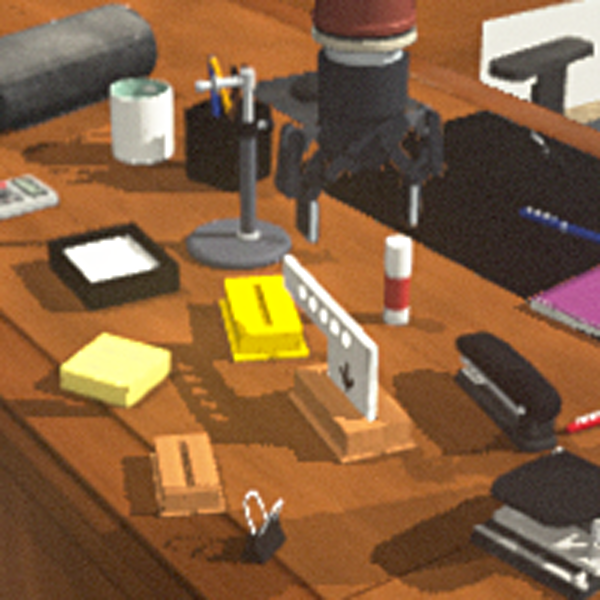

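Picture: open gripper pads at (310,220) and (415,210) straddle the panel end (355,300) from above. Descending.

Emit:
{"method": "step_arm", "body": {"deltas": "1 -0.027 -0.004 0.2 0.006; 1 -0.027 -0.004 0.4 0.006; 1 -0.027 -0.004 0.6 0.006; 1 -0.027 -0.004 0.6 0.006; 1 -0.027 -0.004 0.6 0.006"}}

```text
t: 4.7
ee_pos: [0.5186, -0.1961, 0.2409]
orientation: [3.14, 0.0, 1.344]
force: [-0.2, 1.0, -0.4]
opening: 0.0851
grip_force: 0.0
```

```bash
python3 g.py
```

```text
[ 0.51864484 -0.19605152  0.2408511 ] [3.14042386e+00 7.83967966e-05 1.34418351e+00] [-0.20068139  0.96055763 -0.37068443] [ 0.5189508  -0.19375117]
shift [ 0.0116 -0.0011 -0.5957] twist -0.0017
shift [ 0.0116 -0.0011  0.0093] twist -0.0017
```

Emit:
{"method": "step_arm", "body": {"deltas": "0 0.01 0 0.008 0; -0.5 0.01 0 0.008 0; -1 0.01 0 0.008 0; -1 0.01 0 0.008 0; -1 0.01 0 0.008 0; -1 0.01 0 0.008 0; -1 0.01 0 0.008 0; -1 0.01 0 0.008 0", "squeeze": 60}}

```text
t: 5.7
ee_pos: [0.5192, -0.1943, 0.2384]
orientation: [3.139, 0.0, 1.343]
force: [5.2, -0.5, -0.6]
opening: 0.0072
grip_force: 60.9
```

Emit:
{"method": "step_arm", "body": {"deltas": "-1 0 0 -0.05 0; -1 0 0 -0.12 0; -1 0 0 -0.25 0; -1 0 0 -0.45 0; -1 0 0 -0.65 0; -1 0 0 -0.8 0; -1 0 0 -0.8 0; -1 0 0 -0.8 0"}}

```text
t: 6.7
ee_pos: [0.5178, -0.1939, 0.3965]
orientation: [-3.139, -0.0, 1.343]
force: [0.9, -0.4, -3.7]
opening: 0.0072
grip_force: 61.0
```

```bash
cat > m.py <<'E'
from h import *
import sys
# pose of held sign in both views
def look(n=6):
    st=readout.get_state();y=st["orientation"][2];a=y-np.pi/2
    sx=np.array([np.cos(a),np.sin(a)]);sy=np.array([-sx[1],sx[0]]);o={}
    for c in("scene","top"):
        F=[grab_frame(c) for _ in range(n)];g=dict(F[0]);g["range_z"]=np.median([f["range_z"] for f in F],0)
        p=pts(g).reshape(-1,3);im=np.mean([f["frame"] for f in F],0).reshape(-1,3)
        d=p-st["ee_pos"];L=np.stack([d[:,:2]@sx,d[:,:2]@sy,d[:,2]],1)
        o[c]=(p,L,im,g)
    return st,o
if __name__=="__main__":
    st,o=look();print(st["t"],st["ee_pos"],st["orientation"],st["force"])
    for c,(p,L,im,g) in o.items():
        k=(abs(L[:,0])<.02)&(L[:,1]>.015)&(L[:,1]<.2)&(L[:,2]<-.10)&(L[:,2]>-.19)
        q=L[k];print(c,k.sum(),q.min(0),q.max(0),"mean",q.mean(0),"zpct",np.percentile(q[:,2],[2,98]),
          "x slope",np.polyfit(q[:,1],q[:,0],1),"end",np.sort(q[:,1])[-8:])
        t=q[q[:,2]>-.16]
        b=[(np.percentile(q[abs(q[:,1]-yy)<.006][:,2],[5,95])).round(4).tolist() for yy in (.03,.06,.09,.12,.15) if (abs(q[:,1]-yy)<.006).sum()>3];print(b)
        save("hold_%s_%.1f.png"%(c,st["t"]),g["frame"])
E
python3 m.py
```

```text
6.7 [ 0.51782266 -0.19387953  0.39647061] [-3.13909453e+00 -5.87501954e-05  1.34251766e+00] [ 0.87209215 -0.3759859  -3.65972261]
scene 186 [-0.01913497  0.01608183 -0.1895379 ] [ 0.00418564  0.17153372 -0.10108093] mean [-0.00471723  0.09168904 -0.16125246] zpct [-0.18889555 -0.13384637] x slope [ 0.00507146 -0.00518223] end [0.16496907 0.16505795 0.16535421 0.16587181 0.16712348 0.1673851
 0.16972263 0.17153372]
[[-0.1859, -0.1785], [-0.1865, -0.1338], [-0.168, -0.1442], [-0.1662, -0.1544], [-0.1644, -0.1459]]
top 199 [-0.00486218  0.01504611 -0.18940243] [ 0.0042979   0.16869305 -0.13183843] mean [-0.00169644  0.08818159 -0.1465314 ] zpct [-0.18568901 -0.13344756] x slope [ 0.00794581 -0.00239712] end [0.16285754 0.1645373  0.16517605 0.16613804 0.1676194  0.16827056
 0.16858021 0.16869305]
[[-0.1844, -0.135], [-0.181, -0.1347], [-0.1604, -0.1343], [-0.161, -0.1334], [-0.1545, -0.1351]]
```

```bash
cat > s.py <<'E'
from h import *
N=np.array([.6108,.1946]);A=-.174;sx=np.array([np.cos(A),np.sin(A)]);sy=np.array([-sx[1],sx[0]]);Z=.2005
HY=.068  # sign_bar y offset from TCP
def tcp(studx,study,z):  # studx: plate centre in stand x; study: stud position in sign y
    return [*(N+sx*studx-sy*(HY+study)),z]
E
python3 - <<'E'
from s import *
st=readout.get_state()
a=tcp(-.07,.0025,.41);b=tcp(-.008,.0025,.41);c=tcp(-.008,.0025,.3864)
for t in(a,b,c):print(np.round(t,4));go(t,A+np.pi/2)
E
```

```text
[0.5297 0.1373 0.41  ]
shift [ 1.6269 -0.3204 -0.0606] twist -0.0346
[0.5907 0.1265 0.41  ]
shift [ 1.6437 -0.0109 -0.0606] twist -0.0346
[0.5907 0.1265 0.3864]
shift [ 1.6437 -0.0109  0.0574] twist -0.0346
```

Emit:
{"method": "step_arm", "body": {"deltas": "-1 0.1 -0.04 -0.06 -0.01; -1 0.3 -0.1 -0.06 -0.02; -1 0.5 -0.18 -0.06 -0.034; -1 0.7 -0.25 -0.06 -0.034; -1 0.85 -0.32 -0.06 -0.034; -1 0.9 -0.32 -0.06 -0.034; -1 0.9 -0.32 -0.06 -0.034"}}

```text
t: 8.18
ee_pos: [0.497, -0.0042, 0.41]
orientation: [3.141, 0.0, 1.397]
force: [-0.2, -1.3, -1.8]
opening: 0.0072
grip_force: 61.0
```

Emit:
{"method": "step_arm", "body": {"deltas": "-1 0.1 0 0 0; -1 0.3 0 0 0; -1 0.5 0 0 0; -1 0.65 0 0 0; -1 0.72 0 0 0; -1 0.72 0 0 0; -1 0.72 0 0 0; -1 0.72 0 0 0"}}

```text
t: 9.18
ee_pos: [0.5219, 0.1361, 0.4101]
orientation: [3.141, -0.0, 1.394]
force: [0.3, 0.0, -2.9]
opening: 0.007
grip_force: 61.0
```

```bash
python3 m.py
python3 - <<'E'
from s import *
st=readout.get_state();f=np.array([readout.get_state()["force"] for _ in range(3)]);print(f)
a=tcp(-.07,.0025,.41);b=tcp(-.008,.0025,.41);c=tcp(-.008,.0025,.3864)
for t in(a,b,c):go(t,A+np.pi/2)
E
```

```text
9.175 [0.52192135 0.13605094 0.41010179] [ 3.14142464e+00 -3.23828652e-05  1.39391349e+00] [ 0.30406121  0.01299654 -2.86580521]
scene 100 [-0.01934221  0.01675312 -0.18993374] [ 0.00591225  0.16583678 -0.10680423] mean [-0.00562127  0.08861724 -0.16315337] zpct [-0.18883444 -0.12291761] x slope [-0.00146363 -0.00549157] end [0.1547827  0.15605706 0.16224688 0.16282768 0.16313863 0.16357329
 0.16550158 0.16583678]
[[-0.1869, -0.1397], [-0.1836, -0.1521], [-0.1674, -0.1415], [-0.1696, -0.1439], [-0.1665, -0.1503]]
top 134 [-0.00547937  0.05180209 -0.17928116] [ 0.00301063  0.17068819 -0.133005  ] mean [-0.00251733  0.11029626 -0.14433156] zpct [-0.17110612 -0.13456994] x slope [-0.00048924 -0.00246337] end [0.16419016 0.16610393 0.16621492 0.16716348 0.16812425 0.16918454
 0.16962717 0.17068819]
[[-0.1662, -0.1366], [-0.168, -0.1361], [-0.1597, -0.1354], [-0.1668, -0.1356]]
[[-0.37638373 -0.37397413 -3.1273752 ]
 [-0.37638373 -0.37397413 -3.1273752 ]
 [-0.37638373 -0.37397413 -3.1273752 ]]
shift [ 0.0058  0.0385 -0.0005] twist -0.0005
shift [ 0.0061  0.3485 -0.0005] twist -0.0005
shift [0.0061 0.3485 0.1175] twist -0.0005
```

Emit:
{"method": "step_arm", "body": {"deltas": "-1 0.006 0.1 0 0; -1 0.006 0.25 0 0; -1 0.006 0.358 0 0; -1 0.006 0.358 0.04 0; -1 0.006 0.358 0.09 0; -1 0.006 0.358 0.115 0; -1 0.006 0.358 0.115 0; -1 0.006 0.358 0.115 0"}}

```text
t: 10.78
ee_pos: [0.5925, 0.1263, 0.3873]
orientation: [3.141, -0.0, 1.396]
force: [0.3, -0.4, -2.9]
opening: 0.0071
grip_force: 61.0
```

Run:
```python
from s import *
f=grab_frame("scene");a=cv2.resize(f["frame"][120:230,245:365],None,fx=3.3,fy=4.5,interpolation=2)
g=grab_frame("top");b=cv2.resize(g["frame"][150:240,220:320],None,fx=4,fy=5.5,interpolation=2)
save("in1.png",np.hstack([a,b]));
```

```text
(no output)
```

View pics/in1.png

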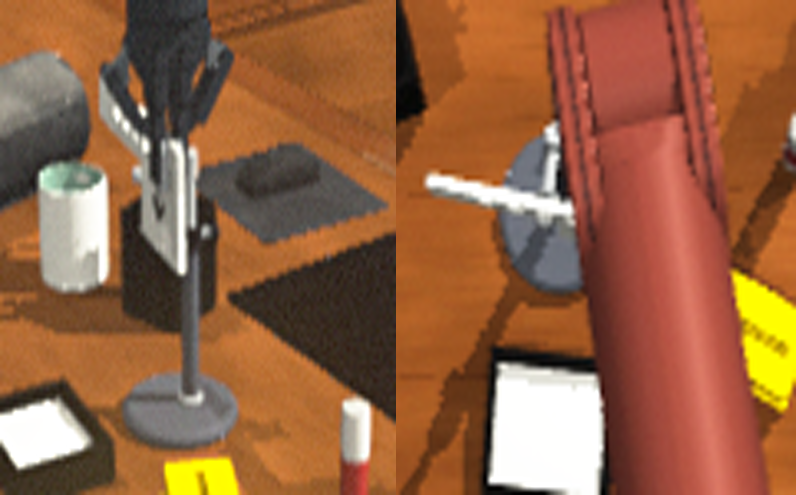

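Picture: the bar is above the stud, with the stud tip at (137,172) just past the panel's inner edge. Now I feel downward.

Emit:
{"method": "step_arm", "body": {"deltas": "-1 0 0 0.012 0; -1 0 0 0.025 0; -1 0 0 0.025 0; -1 0 0 0.025 0"}}

```text
t: 11.38
ee_pos: [0.5926, 0.1261, 0.3819]
orientation: [-3.142, 0.0, 1.396]
force: [0.6, 1.3, -2.0]
opening: 0.0073
grip_force: 61.0
```

Emit:
{"method": "step_arm", "body": {"deltas": "-1 0 0 0.005 0; -1 0 0 0.005 0; -1 0 0 0.005 0"}}

```text
t: 11.75
ee_pos: [0.5926, 0.1262, 0.3809]
orientation: [3.142, 0.0, 1.396]
force: [-0.1, 0.1, -2.3]
opening: 0.0073
grip_force: 61.0
```

Emit:
{"method": "step_arm", "body": {"deltas": "-1 0 0 0.005 0; -1 0 0 0.005 0; -1 0 0 0.005 0"}}

```text
t: 12.12
ee_pos: [0.5926, 0.1262, 0.3799]
orientation: [-3.142, 0.0, 1.396]
force: [0.0, 0.1, -1.8]
opening: 0.0074
grip_force: 61.0
```

Emit:
{"method": "step_arm", "body": {"deltas": "-1 0 0 0.005 0; -1 0 0 0.005 0; -1 0 0 0.005 0"}}

```text
t: 12.5
ee_pos: [0.5926, 0.1262, 0.3789]
orientation: [-3.142, 0.0, 1.396]
force: [0.6, -0.2, -2.9]
opening: 0.007
grip_force: 61.0
```

Emit:
{"method": "step_arm", "body": {"deltas": "-1 0 0 0.004 0; -1 0 0 0.004 0; -1 0 0 0.004 0"}}

```text
t: 12.88
ee_pos: [0.5926, 0.1262, 0.3781]
orientation: [3.142, 0.0, 1.396]
force: [-0.4, -0.7, -1.8]
opening: 0.0073
grip_force: 61.1
```

Emit:
{"method": "step_arm", "body": {"deltas": "-1 0 0 0.004 0; -1 0 0 0.004 0; -1 0 0 0.004 0"}}

```text
t: 13.25
ee_pos: [0.5927, 0.1262, 0.3776]
orientation: [3.141, -0.0, 1.396]
force: [-0.7, -0.7, -0.1]
opening: 0.0072
grip_force: 61.6
```

Emit:
{"method": "step_arm", "body": {"deltas": "-1 0 0 0.004 0; -1 0 0 0.004 0; -1 0 0 0.004 0"}}

```text
t: 13.62
ee_pos: [0.5927, 0.1261, 0.3771]
orientation: [3.141, -0.001, 1.396]
force: [-1.2, -1.2, 5.4]
opening: 0.0069
grip_force: 62.3
```

Emit:
{"method": "step_arm", "body": {"deltas": "-1 0 0 -0.015 0; -1 0.01 0 -0.015 0; -1 0.015 0 -0.015 0; -1 0.015 0 -0.015 0; -1 0.015 0 -0.015 0"}}

```text
t: 14.25
ee_pos: [0.5931, 0.1291, 0.3794]
orientation: [-3.141, 0.0, 1.396]
force: [0.4, 0.1, -2.7]
opening: 0.0072
grip_force: 61.1
```

Emit:
{"method": "step_arm", "body": {"deltas": "-1 0.005 0 0 0; -1 0.005 0 0 0; -1 0.005 0 0 0"}}

```text
t: 14.62
ee_pos: [0.5933, 0.1301, 0.3795]
orientation: [3.142, -0.0, 1.396]
force: [-0.8, -0.9, -1.4]
opening: 0.0071
grip_force: 61.1
```

Emit:
{"method": "step_arm", "body": {"deltas": "-1 0.004 0 0 0; -1 0.004 0 0 0; -1 0.004 0 0 0"}}

```text
t: 15.0
ee_pos: [0.5934, 0.1309, 0.3795]
orientation: [-3.142, 0.0, 1.396]
force: [0.3, -0.4, -2.6]
opening: 0.0077
grip_force: 61.1
```

Emit:
{"method": "step_arm", "body": {"deltas": "-1 0.004 0 0 0; -1 0.004 0 0 0; -1 0.004 0 0 0"}}

```text
t: 15.38
ee_pos: [0.5935, 0.1317, 0.3795]
orientation: [-3.142, 0.0, 1.396]
force: [-0.3, -0.4, -2.6]
opening: 0.0073
grip_force: 61.1
```

Emit:
{"method": "step_arm", "body": {"deltas": "-1 0.004 0 0 0; -1 0.004 0 0 0; -1 0.004 0 0 0"}}

```text
t: 15.75
ee_pos: [0.5937, 0.1322, 0.3795]
orientation: [-3.142, 0.0, 1.396]
force: [0.3, -1.2, -2.2]
opening: 0.0072
grip_force: 61.1
```

Emit:
{"method": "step_arm", "body": {"deltas": "-1 0.004 0 0 0; -1 0.004 0 0 0; -1 0.004 0 0 0"}}

```text
t: 16.12
ee_pos: [0.5938, 0.1326, 0.3795]
orientation: [-3.141, 0.001, 1.395]
force: [-3.0, -5.3, -1.2]
opening: 0.007
grip_force: 61.3
```

Emit:
{"method": "step_arm", "body": {"deltas": "-1 0.003 0 0 0; -1 0.003 0 0 0; -1 0.003 0 0 0"}}

```text
t: 16.5
ee_pos: [0.5939, 0.1328, 0.3796]
orientation: [-3.141, 0.001, 1.395]
force: [-1.3, -6.2, 0.9]
opening: 0.0073
grip_force: 61.4
```

```bash
cat > t.py <<'E'
from s import *
P0=np.array([.5937,.1323])
st=readout.get_state();print(st["ee_pos"],st["orientation"],st["force"])
for x,y,z in((-.035,-.004,.381),(-.035,.0215,.36),(-.035,.0215,.3513),(-.01,.0215,.3513),(.0,.0215,.3513),(.009,.0215,.3513)):
    go([*(P0+sx*x+sy*y),z],A+np.pi/2)
E
python3 t.py
```

```text
[0.59390217 0.13277647 0.37955735] [-3.14131045e+00  1.43177744e-03  1.39482797e+00] [-1.25005716 -6.21856726  0.94544297]
shift [-0.0229 -0.1755 -0.0072] twist -0.0013
shift [ 0.1046 -0.1758  0.0978] twist -0.0013
shift [ 0.1046 -0.1758  0.1413] twist -0.0013
shift [ 0.1049 -0.0508  0.1413] twist -0.0013
shift [ 0.105  -0.0008  0.1413] twist -0.0013
shift [0.1051 0.0442 0.1413] twist -0.0013
```

Emit:
{"method": "step_arm", "body": {"deltas": "-1 -0.02 0 0 0; -1 -0.028 -0.1 -0.007 0; -1 -0.028 -0.178 -0.007 0; -1 0.1 -0.178 0 0; -1 0.1 -0.178 0.08 0; -1 0.1 -0.178 0.14 0; -1 0.1 -0.178 0.14 0; -1 0.1 -0.178 0.14 0; -1 0.1 -0.178 0.14 0"}}

```text
t: 17.62
ee_pos: [0.5626, 0.1595, 0.352]
orientation: [3.141, -0.0, 1.395]
force: [-0.2, 0.2, -2.2]
opening: 0.0072
grip_force: 61.0
```

```bash
python3 t.py; python3 m.py;python3 - <<'E'
from s import *
f=grab_frame("scene");a=cv2.resize(f["frame"][130:200,260:330],None,fx=5.5,fy=8,interpolation=2)
g=grab_frame("top");b=cv2.resize(g["frame"][150:240,220:320],None,fx=4,fy=6.222,interpolation=2)
save("in2.png",np.hstack([a,b[:560]]))
E
```

```text
[0.56259173 0.15950391 0.35200336] [ 3.14096483e+00 -3.59145964e-04  1.39539409e+00] [-0.21490334  0.18962783 -2.15869883]
shift [-0.127   0.0019 -0.145 ] twist -0.0009
shift [ 0.0005  0.0017 -0.04  ] twist -0.0009
shift [0.0005 0.0017 0.0035] twist -0.0009
shift [0.0006 0.1267 0.0035] twist -0.0009
shift [0.0007 0.1767 0.0035] twist -0.0009
shift [0.0008 0.2217 0.0035] twist -0.0009
17.625 [0.56259173 0.15950391 0.35200336] [ 3.14096483e+00 -3.59145964e-04  1.39539409e+00] [-0.21490334  0.18962783 -2.15869883]
scene 87 [-0.01987151  0.01655497 -0.18947648] [ 0.00151459  0.16670608 -0.10407668] mean [-0.00537119  0.08826287 -0.16142076] zpct [-0.18816152 -0.12628925] x slope [ 0.01319528 -0.00653584] end [0.1539617  0.15455745 0.1565049  0.15940743 0.16283397 0.16357261
 0.1656898  0.16670608]
[[-0.186, -0.1793], [-0.1701, -0.1358], [-0.1654, -0.1394], [-0.1627, -0.1544], [-0.1662, -0.1518]]
top 120 [-0.00532882  0.05532274 -0.18149288] [ 0.00321794  0.16860057 -0.13411497] mean [-0.00243095  0.11122506 -0.14509787] zpct [-0.17019027 -0.13554705] x slope [-0.00136244 -0.00227941] end [0.16088733 0.1627359  0.16334675 0.16452964 0.16642915 0.16701486
 0.16771329 0.16860057]
[[-0.1699, -0.1362], [-0.1691, -0.137], [-0.1617, -0.1373], [-0.1653, -0.1365]]
```

View pics/in2.png

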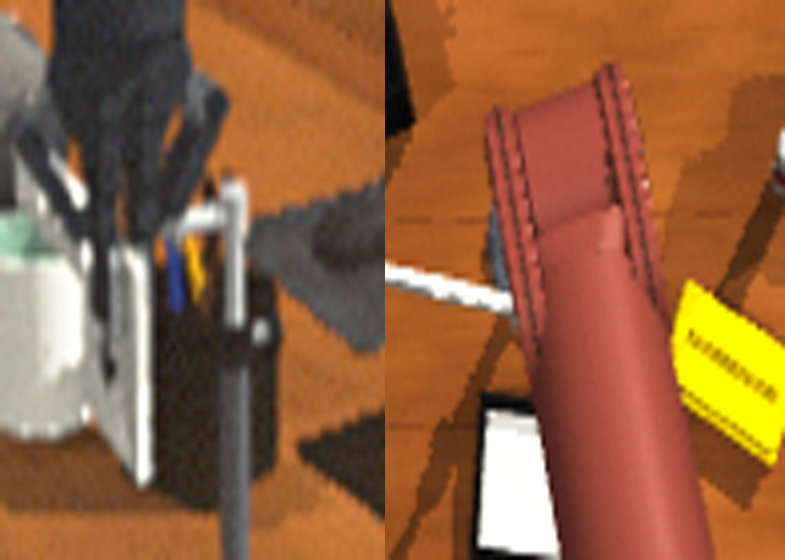

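Emit:
{"method": "step_arm", "body": {"deltas": "-1 0 0.04 0.003 0; -1 0 0.08 0.003 0; -1 0 0.115 0.003 0; -1 0 0.115 0.003 0; -1 0 0.115 0.003 0"}}

```text
t: 18.95
ee_pos: [0.585, 0.1557, 0.3508]
orientation: [-3.141, 0.0, 1.396]
force: [-0.1, -0.1, -2.1]
opening: 0.0072
grip_force: 61.1
```

Emit:
{"method": "step_arm", "body": {"deltas": "-1 0 0.008 0 0; -1 0 0.015 0 0; -1 0 0.015 0 0"}}

```text
t: 19.32
ee_pos: [0.588, 0.1552, 0.351]
orientation: [3.142, -0.0, 1.396]
force: [-0.2, -0.1, -2.3]
opening: 0.0074
grip_force: 61.1
```

Emit:
{"method": "step_arm", "body": {"deltas": "-1 0 0.006 0 0; -1 0 0.01 0 0; -1 0 0.01 0 0"}}

```text
t: 19.7
ee_pos: [0.59, 0.1549, 0.3509]
orientation: [-3.142, 0.0, 1.396]
force: [-0.6, 0.8, -3.5]
opening: 0.0071
grip_force: 61.1
```

Emit:
{"method": "step_arm", "body": {"deltas": "-1 0 0.005 0 0; -1 0 0.008 0 0; -1 0 0.008 0 0"}}

```text
t: 20.08
ee_pos: [0.5915, 0.1546, 0.3509]
orientation: [3.142, 0.0, 1.396]
force: [0.7, -0.7, -1.8]
opening: 0.0072
grip_force: 61.1
```

Emit:
{"method": "step_arm", "body": {"deltas": "-1 0 0.005 0 0; -1 0 0.008 0 0; -1 0 0.008 0 0"}}

```text
t: 20.45
ee_pos: [0.5931, 0.1543, 0.3509]
orientation: [-3.142, 0.0, 1.396]
force: [0.8, 0.6, -4.0]
opening: 0.0073
grip_force: 61.1
```

Emit:
{"method": "step_arm", "body": {"deltas": "-1 0 0.008 0 0; -1 0 0.015 0 0; -1 0 0.015 0 0"}}

```text
t: 20.82
ee_pos: [0.5962, 0.1537, 0.3509]
orientation: [3.142, 0.0, 1.396]
force: [-0.3, -0.6, -2.3]
opening: 0.0071
grip_force: 61.1
```

Emit:
{"method": "step_arm", "body": {"deltas": "-1 0 0.008 0 0; -1 0 0.015 0 0; -1 0 0.015 0 0"}}

```text
t: 21.2
ee_pos: [0.5991, 0.1532, 0.3509]
orientation: [3.142, 0.0, 1.396]
force: [-0.2, -1.1, -3.9]
opening: 0.0075
grip_force: 61.1
```

Emit:
{"method": "step_arm", "body": {"deltas": "-1 0 0.008 0 0; -1 0 0.015 0 0; -1 0 0.015 0 0"}}

```text
t: 21.58
ee_pos: [0.6021, 0.1527, 0.3509]
orientation: [3.141, 0.0, 1.396]
force: [0.2, 0.8, -3.3]
opening: 0.0076
grip_force: 61.1
```

Emit:
{"method": "step_arm", "body": {"deltas": "-1 0 0.005 0 0; -1 0 0.008 0 0; -1 0 0.008 0 0"}}

```text
t: 21.95
ee_pos: [0.6036, 0.1525, 0.3509]
orientation: [-3.142, 0.0, 1.396]
force: [0.5, 0.0, -2.3]
opening: 0.0076
grip_force: 61.1
```

```bash
python3 t.py|tail -1; python3 m.py | grep top
```

```text
shift [-0.0003  0.0139 -0.002 ] twist -0.0006
top 132 [-0.00519469  0.05158169 -0.1898924 ] [ 0.00331438  0.16799257 -0.13463744] mean [-0.00223834  0.10879111 -0.14579088] zpct [-0.17135919 -0.13508223] x slope [-0.00090145 -0.00214027] end [0.16195825 0.1632089  0.16363541 0.16375434 0.16625143 0.16667829
```

Emit:
{"method": "step_arm", "body": {"deltas": "-1 0 0.005 0 0; -1 0 0.008 0 0; -1 0 0.008 0 0"}}

```text
t: 22.92
ee_pos: [0.6052, 0.1522, 0.3509]
orientation: [3.142, 0.0, 1.396]
force: [0.2, 0.3, -2.4]
opening: 0.0071
grip_force: 61.1
```

Emit:
{"method": "step_arm", "body": {"deltas": "-1 0 0.005 0 0; -1 0 0.005 0 0; -1 0 0.005 0 0"}}

```text
t: 23.3
ee_pos: [0.6061, 0.152, 0.3509]
orientation: [-3.142, 0.0, 1.396]
force: [-0.2, 0.3, -2.1]
opening: 0.007
grip_force: 61.1
```

Emit:
{"method": "step_arm", "body": {"deltas": "-1 0 0.004 0 0; -1 0 0.004 0 0; -1 0 0.004 0 0"}}

```text
t: 23.68
ee_pos: [0.6068, 0.1519, 0.3509]
orientation: [-3.141, 0.0, 1.396]
force: [-0.2, 0.0, -2.9]
opening: 0.0072
grip_force: 61.2
```

Emit:
{"method": "step_arm", "body": {"deltas": "-1 0 0.004 0 0; -1 0 0.004 0 0; -1 0 0.004 0 0"}}

```text
t: 24.05
ee_pos: [0.6073, 0.1519, 0.3508]
orientation: [-3.14, 0.0, 1.396]
force: [-5.7, 1.3, 0.2]
opening: 0.0074
grip_force: 61.5
```

Emit:
{"method": "step_arm", "body": {"deltas": "-1 0 0.004 0 0; -1 0 0.004 0 0; -1 0 0.004 0 0"}}

```text
t: 24.42
ee_pos: [0.6077, 0.1519, 0.3508]
orientation: [-3.139, 0.0, 1.397]
force: [-8.6, -0.2, 0.9]
opening: 0.0074
grip_force: 61.8
```

Emit:
{"method": "step_arm", "body": {"deltas": "-1 0 -0.01 0 0; -1 0 -0.017 0 0; -1 0 -0.017 0.008 0; -1 0 -0.017 0.012 0; -1 0 -0.017 0.012 0; -1 0 -0.017 0.012 0"}}

```text
t: 25.18
ee_pos: [0.6051, 0.1522, 0.3485]
orientation: [3.142, 0.0, 1.396]
force: [0.5, -0.5, -3.0]
opening: 0.0071
grip_force: 61.1
```

Emit:
{"method": "step_arm", "body": {"deltas": "-1 0 0 0.004 0; -1 0 0 0.004 0; -1 0 0 0.004 0"}}

```text
t: 25.55
ee_pos: [0.6051, 0.1522, 0.3477]
orientation: [3.141, -0.0, 1.396]
force: [0.4, -0.3, -2.2]
opening: 0.0074
grip_force: 61.2
```

Emit:
{"method": "step_arm", "body": {"deltas": "-1 0 0 0.003 0; -1 0 0 0.003 0; -1 0 0 0.003 0"}}

```text
t: 25.92
ee_pos: [0.6052, 0.1522, 0.3475]
orientation: [3.141, -0.0, 1.396]
force: [-1.8, -0.2, 2.0]
opening: 0.0073
grip_force: 61.7
```

Emit:
{"method": "step_arm", "body": {"deltas": "-1 0 0 0 0; -1 0 0 0 0; -0.75 0 0 0 0; -0.6 0 0 0 0; -0.5 0 0 0 0; -0.5 0 0 0 0; -0.5 0 0 0 0; -0.5 0 0 0 0; -0.5 0 0 0 0; -0.5 0 0 0 0", "squeeze": 20}}

```text
t: 27.18
ee_pos: [0.6051, 0.1522, 0.3471]
orientation: [3.142, 0.0, 1.396]
force: [-0.6, -0.3, -0.1]
opening: 0.0213
grip_force: 0.0
```

```bash
python3 m.py|grep -A1 scene
python3 - <<'E'
from s import *
f=grab_frame("scene");a=cv2.resize(f["frame"][130:200,260:330],None,fx=5.5,fy=8,interpolation=2)
g=grab_frame("top");b=cv2.resize(g["frame"][150:240,220:320],None,fx=4,fy=6.222,interpolation=2)
save("in3.png",np.hstack([a,b[:560]]))
E
```

```text
scene 68 [-0.00601912  0.01772354 -0.18916683] [ 0.01849665  0.16556922 -0.13246401] mean [-0.00307823  0.10252518 -0.16176421] zpct [-0.18879809 -0.1355664 ] x slope [-0.04746613  0.00178824] end [0.15995183 0.16091026 0.16204805 0.16282315 0.1633547  0.16373492
 0.1642157  0.16556922]
```

View pics/in3.png

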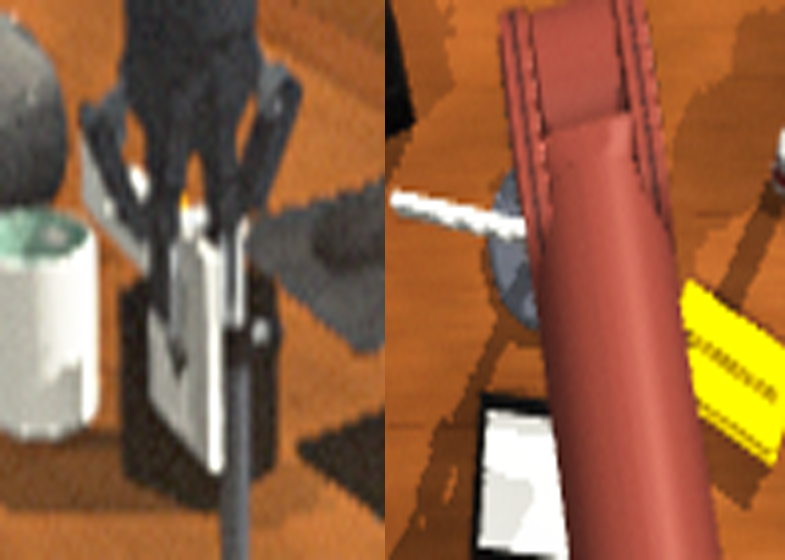

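The sign hangs free between the open pads (150–220, 240–470), level and not dropped. I'll open a little more, wait, then rise straight up.

Emit:
{"method": "step_arm", "body": {"deltas": "-0.3 0 0 0 0; -0.1 0 0 0 0; 0 0 0 0 0; 0 0 0 -0.03 0; 0 0 0 -0.08 0; 0 0 0 -0.16 0; 0 0 0 -0.3 0; 0 0 0 -0.5 0; 0 0 0 -0.6 0; 0 0 0 -0.6 0"}}

```text
t: 29.12
ee_pos: [0.6054, 0.152, 0.4699]
orientation: [3.138, -0.002, 1.396]
force: [-0.4, 0.0, 0.0]
opening: 0.0428
grip_force: 0.0
```

Emit:
{"method": "step_arm", "body": {"deltas": "0 0 -0.2 0 0; 0 0 -0.45 0 0; 0 0 -0.7 0 0; 0 0 -0.7 0 0; 0 0 -0.7 0 0; 0 0 -0.7 0 0; 0 0 -0.7 0 0; 0 0 -0.7 0 0"}}

```text
t: 30.12
ee_pos: [0.4677, 0.1764, 0.4669]
orientation: [-3.141, 0.001, 1.395]
force: [-0.1, 0.6, -0.6]
opening: 0.0425
grip_force: 0.0
```

Run:
```python
from s import *
f=grab_frame("scene");a=cv2.resize(f["frame"][130:200,260:330],None,fx=5.5,fy=8,interpolation=2)
g=grab_frame("top");b=cv2.resize(g["frame"][150:240,220:320],None,fx=4,fy=6.222,interpolation=2)
save("in4.png",np.hstack([a,b[:560]]))
for c in("scene","top"):
    F=[grab_frame(c) for _ in range(8)];g=dict(F[0]);g["range_z"]=np.median([f["range_z"] for f in F],0);p=pts(g).reshape(-1,3)
    d=p[:,:2]-N;L=np.c_[d@sx,d@sy,p[:,2]];k=(abs(L[:,0])<.012)&(abs(L[:,1])<.16)&(L[:,2]>.1)&(L[:,2]<.25);q=L[k]
    print(c,len(q),q.min(0),q.max(0),np.polyfit(q[:,1],q[:,0],1))
    print([(y,np.percentile(q[abs(q[:,1]-y)<.008][:,2],[5,50,95]).round(4)) for y in np.arange(-.07,.13,.02) if (abs(q[:,1]-y)<.008).sum()>4])
```

```text
scene 467 [-0.01159797 -0.0766428   0.12598907] [0.00657856 0.1249574  0.21649549] [-0.0044223  -0.00244427]
[(np.float64(-0.07), array([0.1332, 0.1728, 0.2111])), (np.float64(-0.05), array([0.1344, 0.1767, 0.2149])), (np.float64(-0.03), array([0.1311, 0.1741, 0.2149])), (np.float64(-0.009999999999999995), array([0.1332, 0.1787, 0.2132])), (np.float64(0.010000000000000009), array([0.1295, 0.1668, 0.212 ])), (np.float64(0.030000000000000013), array([0.182 , 0.199 , 0.2128])), (np.float64(0.05000000000000002), array([0.1791, 0.1914, 0.209 ])), (np.float64(0.07), array([0.1812, 0.1946, 0.2087])), (np.float64(0.09000000000000002), array([0.1774, 0.1927, 0.2075])), (np.float64(0.11000000000000004), array([0.1816, 0.1963, 0.2066]))]
top 205 [-0.01068942 -0.07372208  0.12569366] [0.01086188 0.12588364 0.21547048] [ 0.00382568 -0.00026529]
[(np.float64(-0.07), array([0.1402, 0.1871, 0.2146])), (np.float64(-0.05), array([0.1995, 0.2117, 0.2136])), (np.float64(-0.009999999999999995), array([0.1989, 0.2094, 0.2116])), (np.float64(0.010000000000000009), array([0.1597, 0.2073, 0.2106])), (np.float64(0.030000000000000013), array([0.1794, 0.2086, 0.2113])), (np.float64(0.05000000000000002), array([0.1784, 0.2076, 0.2097])), (np.float64(0.07), array([0.1802, 0.2055, 0.2086])), (np.float64(0.09000000000000002), array([0.182 , 0.2051, 0.2082])), (np.float64(0.11000000000000004), array([0.1819, 0.2052, 0.2078]))]
```

View pics/in4.png

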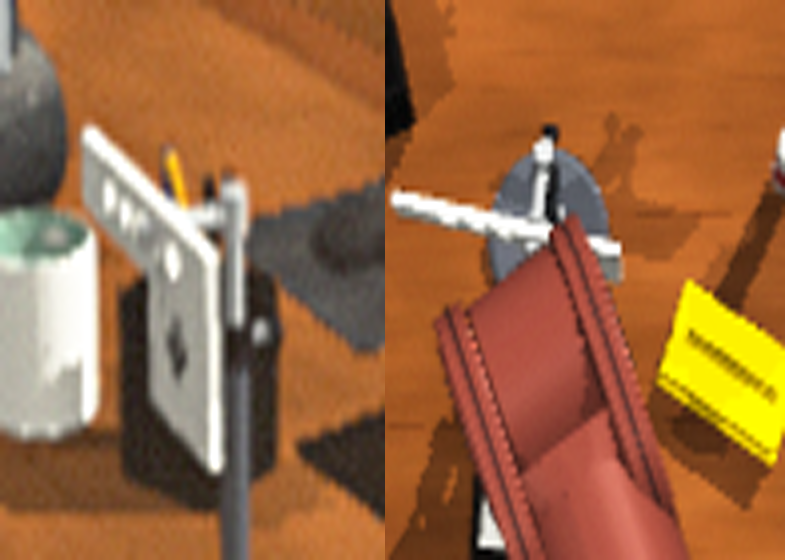

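Emit:
{"method": "step_arm", "body": {"deltas": "0 0 0 0 0; 0 0 0 0 0; 0 0 0 0 0; 0 0 0 0 0; 0 0 0 0 0; 0 0 0 0 0; 0 0 0 0 0; 0 0 0 0 0; 0 0 0 0 0; 0 0 0 0 0"}}

```text
t: 32.28
ee_pos: [0.4672, 0.1766, 0.4671]
orientation: [-3.142, 0.0, 1.396]
force: [-0.2, 0.5, -0.4]
opening: 0.0427
grip_force: 0.0
```

Run:
```python
from s import *
T=[]
for i in range(3):
    F=[grab_frame("top") for _ in range(3)];g=dict(F[0]);g["range_z"]=np.median([f["range_z"] for f in F],0);p=pts(g).reshape(-1,3)
    d=p[:,:2]-N;L=np.c_[d@sx,d@sy,p[:,2]];q=L[(abs(L[:,0])<.012)&(abs(L[:,1])<.13)&(L[:,2]>.2)&(L[:,2]<.23)&(abs(L[:,1])>.015)]
    T.append(np.polyfit(q[:,1],q[:,2],1)[0]);print("tilt",T[-1],q[:,0].mean())
if max(abs(np.array(T)))<.06:print(r.job_done())
```

```text
tilt -0.0341713670051115 0.0008203144472440987
tilt -0.02461029813593077 0.0008287521518181889
tilt -0.030007978409947515 0.0008350317124116053
the job is handed in; nothing more can be done
None
```

The sign hangs released from the stud by hole_4, seated behind the head and tilted about 0.03 rad (limit 0.1); the job is handed in, but no verdict was returned.

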